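# Take the mould bat off the bayonet wheel drive and set it on its pins

## Robot

A 7-joint arm with a two-finger parallel gripper is mounted at the origin on the work surface. World frame = base frame: x ahead of the robot, y to its left, z up, the work surface at z = 0. Lengths are in m, angles in rad, forces in N, time in s.
With the tool pointing down it reaches from about 0.4 to 0.85 m from the base axis. Payload 10.4 kg.
Tool frame: the origin (TCP) lies midway between the tips of the shut fingers; the grasp point (between the pads) lies 19 mm behind it; z points along the fingers, y is the line along which they close (so a half turn about z gives the same grasp; the last joint's range is limited). The gripper opens to 87 mm and grips with 3 to 60 N. Pads are 19 mm wide; open, the fingers measure 117 mm over their backs; the gripper's body (75 mm by 190 mm) begins 51 mm behind the grasp point.
Start: joints at [1.203, 0.332, -0.065, 1.46, 0.022, 1.35, -0.088], TCP at [0.211, -0.588, 0.223] pointing down, gripper open.
Joint ranges: [-2.6, 2.6], [-0.5, 2.12], [-1.47, 1.34], [0.16, 2.42], [-1.27, 4.41], [0.06, 2.06], [-2.6, 2.6]. Speed limits (rad/s): [2.22, 2.22, 2.79, 2.79, 3.14, 3.14, 3.14].

## Interface

Orientations are given as a unit quaternion [x, y, z, w].
In Python, from bench import r gives the robot as it stands.
- The arm moves only by the tool carry_out, never from a script. Its argument "steps" is a list that holds one entry, the list of rows, each a list of 6 numbers: the shift along the tool's x, y, z in cm, then the turn, a rotation vector about the tool's x, y, z in rad. In form: [[[dx, dy, dz, wx, wy, wz], ...]]. A call has 1 to 20 rows; each row is the pose to reach, as a shift and turn from the pose commanded when the call began, along the tool's axes at that moment; what a row does not reach only later rows make up. A row lasts 1/12 s, in which the tool goes at most 41.7 mm and 7.16 degrees, less where a joint would pass 70% of its speed; a pose out of reach is approached as far as the arm can. A call with a gripper value outside its range is refused whole. "hand" is the closure, from -1 (fully open) to 1 (shut), set as the call begins (left out, the last holds). The fingers move at their own pace and stop on an object; "squeeze" is the grip in N (left out, the last holds). Time passes only in rows, so rows that repeat a pose let the fingers close. It gives the time, the measured TCP pose, the force, the opening and the grip force at its end, in the units of the state.
- r.read_state(): the state, without advancing time (a new reading comes with each control period).
- r.camera(name): name is "scene" or "top" or "wrist"; returns the picture (384x512x3 uint8, red, green, blue); there is no depth.
- r.camera_params(name): a dict with "fx", "fy", "cx", "cy" (pixels), "view" (4x4, takes a point from world to camera coordinates). Camera axes: x right, y up, looking along -z (the intrinsics and any distortion apply to the point x, -y, -z); pixel columns grow to the right and rows downward; lengths in m; the calibration is good to about 2 mm. A picture is of the moment at which its call begins: read the wrist's pose just before it. camera_params takes no time and is no camera call; for the wrist camera it gives the pose at the moment of the call.
- r.close_job(): hands the job in; it is judged then, once.
The state is a dict: "time": time; "joint_positions": joint angles; "joint_vel": joint speeds; "joint_torque": joint torques, N m; "ee_pos": TCP position; "eef_rot": TCP orientation; "ft_force": force on the tool from outside, world axes, zero at the start; "torque": the same for the moment, N m; "width": finger opening in m; "grip_force": force on a finger pad.
Only numpy, scipy, OpenCV 4.12 (cv2) and the standard library are available. Lean on these libraries where they do the work, as an engineer would, in place of code of your own. Each camera call takes 0.05 s, during which the arm holds its last target. There are 200 camera calls.

## Task

The plywood bat with the plaster block is locked on the blue wheel drive: push the drive's red release button fully in (it stays in), twist the bat a quarter turn anticlockwise and lift it off. Then lower it gently onto the yellow drying stand so that the stand's two pins come up through its two holes and it rests flush, and let go. Do not disturb the pots and tools standing around.

Things in the scene. Friction and masses are not known exactly. Their poses are not given: they have to be found in the camera images.
- mount: Blue wheel drive fixed to the table: drum 152 mm across, 70 mm tall, steel bayonet socket on top. Origin: centre of its underside, z up. The red release button is on its -x side (roughly the robot's right, -y), a grey gearbox on its +x side. At the start the bat's lugs are locked under the socket's lips, the bat's x axis along the mount's y axis.
- socket (a point): Centre of the bayonet socket at the top of its lips, 97 mm above the table; axes as the mount's. With the button in, the bat turns anticlockwise (seen from above) to a stop just past 90 degrees; clockwise is stopped at once. It lifts straight up when its x axis is within 15 degrees of the mount's x axis. Play about 3 mm all round. Otherwise the lips hold it down.
- button_top (a point): Centre of the red button's outer face, 24 mm across; moves with it. Out: 110 mm from the mount's axis along its -x, 42 mm above the table. It slides 40 degrees from vertical: push along (sin 40, 0, -cos 40) in the mount's frame. The hood blocks it from straight above: come from the mount's -x side with shut fingers, tool tilted about 40 degrees.
- hood_edge (a point): Middle of the lower outer edge of the flat blue drip hood over the button: 60 mm wide, 4 mm thick, 118 mm from the mount's axis along its -x, underside 84 mm above the table. It leaves about 20 mm clear between the button's axis and this edge.
- button (a joint): Travel of the release button, m: 0 out, 0.012 fully in. It slides against a steady friction of about 4 N up to a hard stop and stays where it is left (no spring). The latch lets the bat turn only from 0.0105 m on.
- bat_block (a point): Centre of the square white plaster block, 50 x 50 mm and 45 mm tall, fixed on the middle of the bat; grip it from above across opposite sides. Axes are the bat's: x along its length, z up. It is 22.5 mm above the plate's top, 32.5 mm above its underside. Turns with the bat.
- bat: Light plywood plate 190 (x) x 100 (y) x 10 mm with a 16 mm hole through it at x = +72 and x = -72 mm, the plaster block on top and the bayonet hub below; 0.4 to 0.65 kg in all. Origin: centre of the plate's underside, 101 mm above the table while on the mount.
- bat_hub (a point): Centre of the foot of the aluminium hub under the bat, 25 mm below the plate. The hub is 38 mm across; at its foot two lugs, 20 mm wide and 10 mm thick, reach 42 mm out along the bat's +y and -y.
- stand_seat (a point): Drying stand, fixed: two yellow blocks 45 x 90 mm, tops 85 mm above the table, 100 mm gap between them for the hub. Point: centre between the blocks at the height of their tops; x runs from block to block, z up. Seated, the bat's underside lies on the blocks, its x axis along the stand's either way round, the plaster block's centre 32.5 mm above this point.
- pin_tip (a point): Tip of one of the stand's two steel pins, 10 mm across and 18 mm tall with a tapered tip; they stand on the blocks at x = +72 mm (this one) and x = -72 mm from the stand's centre.
- mug_mid: Bystander, to be left alone: white mug, 76 mm across, 85 mm tall, with a side handle. Origin: centre of its underside.
- mug_left: Bystander, to be left alone: blue mug, 80 mm across, 80 mm tall. Origin: centre of its underside.
- mug_right: Bystander, to be left alone: terracotta mug, 80 mm across, 90 mm tall. Origin: centre of its underside.
- jar: Bystander, to be left alone: white lidded jar, 80 mm across, 110 mm tall. Origin: centre of its underside.
- tile: Bystander, to be left alone: terracotta tile 100 x 100 x 9 mm lying flat. Origin: centre of its underside.
- brush: Bystander, to be left alone: glaze brush lying flat.
Things that resemble listed ones, but are neither listed nor needed, are in the scene too. What is shaped like the part that bears stand_seat but pink is not meant.

How it is judged:
By the outcome, as a careful person would: the job done as asked, in the order asked, and still so for the second after the job is handed in, with the robot touching nothing.
It also fails if it takes over 72 s, if anything falls off the work surface, if the arm or the gripper's body presses on something with over 40 N, if the wrist force passes 120 N, or if a joint passes its speed limit or range.

## Working session

There is one attempt and no reset: what is moved stays moved. The work goes in short steps, Python scripts to look and compute and a tool call to move; the robot and the scene stay as the last step left them, time stands still between calls to the robot, and variables do not carry over. Pictures are saved under pics/ and viewed, at most 10 in all, crops included, and the job is handed in when it is done.

Besides the shell and the picture viewer there is one more tool, called after "Request:" in YAML: its name, and indented under it one key for each argument. carry_out: Moves the arm, as the interface text tells. Its arguments: {"type":"object","properties":{"steps":{"type":"array","items":{"type":"array","items":{"type":"array","items":{"type":"number"}}}},"hand":{"type":"number"},"squeeze":{"type":"number"}},"required":["steps"]}

```bash
ls; mkdir -p pics
python3 - <<'E'
from bench import r
import cv2
s=r.read_state();print(s)
for n in("scene","top"):
    p=r.camera_params(n);print(n,p)
    cv2.imwrite(f"pics/{n}0.png",cv2.cvtColor(r.camera(n),cv2.COLOR_RGB2BGR))
E
```

```text
pics
{'time': 0.0, 'joint_positions': array([ 1.2034072 ,  0.3328518 , -0.06471569,  1.46095132,  0.02160275,
        1.349922  , -0.08850698]), 'joint_vel': array([ 0.00012147,  0.00239127,  0.00030664, -0.00031516, -0.00074233,
       -0.00291695, -0.00075078]), 'joint_torque': array([-6.31694493e-04, -6.23238516e+01,  2.45758990e-02, -3.89898670e+01,
       -6.13747467e-02,  3.94173351e-02,  1.39974973e-04]), 'ee_pos': array([ 0.21111499, -0.5878395 ,  0.22176175]), 'eef_rot': array([ 9.85174026e-01,  1.71556473e-01, -1.55697021e-04, -7.01277725e-04]), 'ft_force': array([ 0.42211207, -0.37981366,  0.14500509]), 'torque': array([ 0.04576502,  0.00117726, -0.01732395]), 'grip_force': 0.0, 'width': 0.08719000796626906}
scene {'fx': 396.37658624012425, 'fy': 396.37658624012425, 'cx': 253.37474439260168, 'cy': 197.00561281306494, 'view': array([[-0.54076066,  0.84105603, -0.01423593,  0.25562224],
       [-0.6756845 , -0.42422959,  0.60289279,  0.35467876],
       [ 0.50102732,  0.3356397 ,  0.79769519, -1.75192812],
       [ 0.        ,  0.        ,  0.        ,  1.        ]])}
top {'fx': 408.6883769363028, 'fy': 408.6883769363028, 'cx': 254.87312114493574, 'cy': 191.86747981692818, 'view': array([[ 0.01771456, -0.99982273,  0.00637977,  0.03313335],
       [ 0.97965165,  0.01863233,  0.19983862, -0.55819097],
       [-0.19992207,  0.0027099 ,  0.97980805, -1.11999888],
       [ 0.        ,  0.        ,  0.        ,  1.        ]])}
```

View pics/scene0.png

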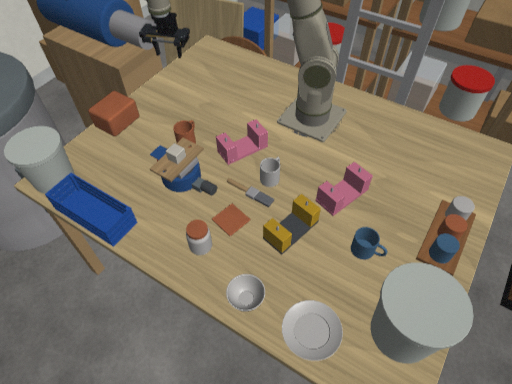

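View pics/top0.png

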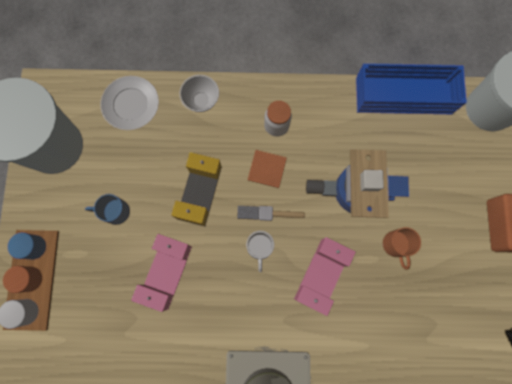

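The scene picture shows the drive and bat at about (180,165), and the yellow stand at (292,224). In the top view they are at (368,185) and (197,188). Pink lookalike stands are at top (162,272) and (325,275). The yellow one at (197,188) fits the description, and an enlarged crop will confirm it.

```bash
cat > h.py <<'E'
import numpy as np,cv2
from bench import r
from scipy.spatial.transform import Rotation as R
def ray(p,uv):
    V=p['view'];Rm=V[:3,:3];o=-Rm.T@V[:3,3]
    d=np.array([(uv[0]-p['cx'])/p['fx'],-(uv[1]-p['cy'])/p['fy'],-1.])
    return o,Rm.T@d
def atz(p,uv,z):
    o,d=ray(p,uv);return o+d*(z-o[2])/d[2]
def proj(p,X):
    c=p['view'][:3,:3]@np.asarray(X)+p['view'][:3,3]
    return np.array([p['cx']+p['fx']*c[0]/-c[2],p['cy']-p['fy']*c[1]/-c[2]])
def tri(obs):
    A=np.zeros((3,3));b=np.zeros(3)
    for p,uv in obs:
        o,d=ray(p,uv);d=d/np.linalg.norm(d);M=np.eye(3)-np.outer(d,d);A+=M;b+=M@o
    return np.linalg.solve(A,b)
def crop(im,u,v,w,h,k):
    return cv2.resize(im[v:v+h,u:u+w],None,fx=k,fy=k,interpolation=cv2.INTER_CUBIC)
E
python3 - <<'E'
from h import *
t=cv2.imread('pics/top0.png');s=cv2.imread('pics/scene0.png')
a=np.hstack([crop(t,300,140,114,85,3.5),crop(t,160,145,114,85,3.5)])
b=np.hstack([crop(s,130,125,114,85,3.5),crop(s,245,180,114,85,3.5)])
m=np.vstack([a,b]);print(m.shape);cv2.imwrite('pics/c1.png',m)
E
```

```text
(596, 798, 3)
```

View pics/c1.png

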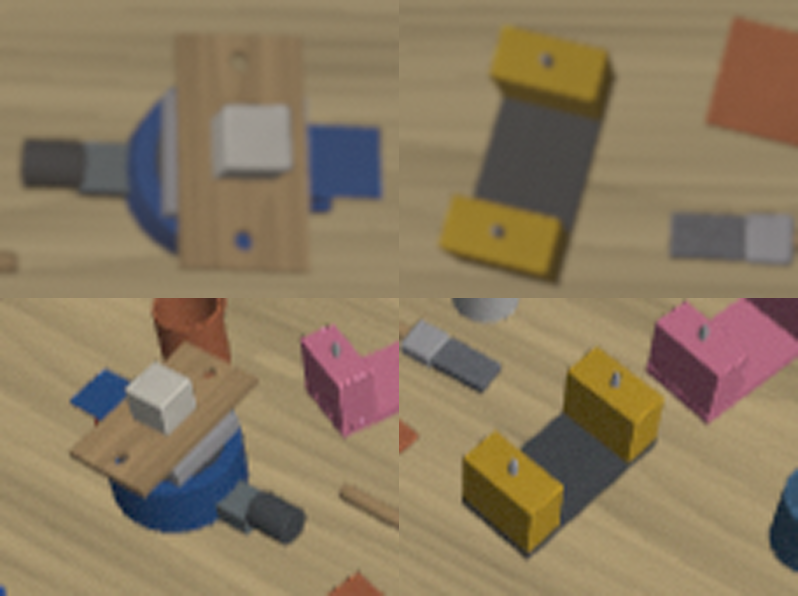

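The crop shows the yellow stand with two pins: crop (547,61) and (499,231) in the top view, (616,376) and (514,463) in the scene view. The bat's holes are at crop (238,62) and (242,240) in the top view. The hood is to the right of the drum at crop (345,160), and the gearbox is to the left.

Run:
```python
from h import *
np.set_printoptions(precision=4,suppress=True)
T=r.camera_params('top');S=r.camera_params('scene')
f=lambda ox,oy,l:[np.array([ox+(x+.5)/3.5-.5,oy+(y+.5)/3.5-.5]) for x,y in l]
tb=f(300,140,[(174,35),(303,37),(308,271),(178,270)]); sb=f(130,125,[(146,196),(70,155),(187,45),(257,83)])
th=f(300,140,[(238,62),(242,240)]); sh=f(130,125,[(121,161),(209,74)])
tk=f(300,140,[(222,105),(290,105),(292,173),(224,175)]); sk=f(130,125,[(163,109),(128,100),(158,66),(193,80)])
thd=f(300,140,[(380,126),(381,198)]); shd=f(130,125,[(70,101),(107,72)])
tp=f(160,145,[(148,61),(100,231)]); sp=f(245,180,[(217,78),(115,166)])
for n,a,b in(('bat',tb,sb),('hole',th,sh),('block',tk,sk),('hood',thd,shd),('pin',tp,sp)):
    X=np.array([tri([(T,u),(S,v)]) for u,v in zip(a,b)]);print(n,X,X.mean(0))
g=lambda a,z:np.array([atz(T,u,z) for u in a])
for n,a,z in(('bat',tb,.111),('hole',th,.111),('block',tk,.156),('hood',thd,.088),('pin',tp,.1)):
    X=g(a,z);print(n,z,X.mean(0),np.degrees(np.arctan2(*(X[0]-X[-1])[[1,0]])),np.linalg.norm(X[0]-X[-1]))
A=g(f(160,145,[(106,26),(209,50),(198,103),(91,73),(54,197),(163,217),(153,275),(42,247)]),.085);print('stand',A[:4].mean(0),A[4:].mean(0),A.mean(0))
for n,uv in(('mugR',(400,243)),('brush',(270,213)),('jar',(279,113)),('mid',(260,246)),('tile',(267,168)),('mugL',(110,210)),('pink',(325,255))): print(n,atz(T,uv,.08))
```

```text
bat [[ 0.6718 -0.2178  0.1084]
 [ 0.6716 -0.3206  0.1091]
 [ 0.4825 -0.316   0.1113]
 [ 0.483  -0.2182  0.1049]] [ 0.5772 -0.2682  0.1084]
hole [[ 0.65   -0.2684  0.1099]
 [ 0.5058 -0.2658  0.1131]] [ 0.5779 -0.2671  0.1115]
block [[ 0.6015 -0.2413  0.159 ]
 [ 0.6038 -0.2933  0.1469]
 [ 0.5509 -0.2936  0.1499]
 [ 0.5492 -0.2437  0.1532]] [ 0.5763 -0.268   0.1523]
hood [[ 0.6037 -0.3853  0.0925]
 [ 0.5456 -0.3845  0.0874]] [ 0.5746 -0.3849  0.09  ]
pin [[ 0.5854  0.2196  0.2062]
 [ 0.537   0.203  -0.0212]] [0.5612 0.2113 0.0925]
bat 0.111 [ 0.5776 -0.2692  0.111 ] -0.6987156133166763 0.18991745563398865
hole 0.111 [ 0.5787 -0.2687  0.111 ] -0.9072708596664356 0.14395645891828576
block 0.156 [ 0.5767 -0.269   0.156 ] -0.4323016733885481 0.05443737404588802
hood 0.088 [ 0.5764 -0.3881  0.088 ] -2.5116451254664907 0.05937389197676089
pin 0.1 [0.5618 0.2094 0.1   ] -12.823637013056404 0.1420704935527517
stand [0.6338 0.1932 0.085 ] [0.4926 0.2252 0.085 ] [0.5632 0.2092 0.085 ]
mugR [ 0.4165 -0.3588  0.08  ]
brush [0.4933 0.0002 0.08  ]
jar [ 0.7902 -0.0232  0.08  ]
mid [0.4013 0.0267 0.08  ]
tile [0.6228 0.0101 0.08  ]
mugL [0.4934 0.4462 0.08  ]
pink [ 0.3801 -0.1515  0.08  ]
```

```bash
cat >> h.py <<'E'
np.set_printoptions(precision=4,suppress=True)
def frame(y,z):
    y=np.array(y,float);z=np.array(z,float);z/=np.linalg.norm(z);y-=z*(y@z);y/=np.linalg.norm(y)
    return R.from_matrix(np.c_[np.cross(y,z),y,z])
a=np.radians(40);m=np.radians(89.2);MX=np.array([np.cos(m),np.sin(m),0])
DB=np.sin(a)*MX+np.array([0,0,-np.cos(a)])
RB=frame(np.cross(MX,[0,0,1]),DB)   # tool y ~ world +x
def down(deg): t=np.radians(deg);return frame([np.cos(t),np.sin(t),0],[0,0,-1])
def rel(p,Rt,s=None):
    s=s or r.read_state();R0=R.from_quat(s['eef_rot'])
    return np.r_[R0.inv().apply(np.array(p)-s['ee_pos'])*100,(R0.inv()*Rt).as_rotvec()]
M=np.array([.578,-.268,0])
def btn(back): return M-.110*MX+[0,0,.042]-DB*back
E
python3 - <<'E'
from h import *
print(btn(0),DB,btn(.14)); print(rel(btn(.14)+[0,-.05,.05],RB))
E
```

```text
[ 0.5765 -0.378   0.042 ] [ 0.009   0.6427 -0.766 ] [ 0.5752 -0.468   0.1492]
[36.6296  5.7298  2.247   0.421   0.6085 -1.1602]
```

Request:
carry_out:
  steps:
    - [[36.6,5.7,2.2,0.421,0.608,-1.16],[36.6,5.7,2.2,0.421,0.608,-1.16],[36.6,5.7,2.2,0.421,0.608,-1.16],[36.6,5.7,2.2,0.421,0.608,-1.16],[36.6,5.7,2.2,0.421,0.608,-1.16],[36.6,5.7,2.2,0.421,0.608,-1.16],[36.6,5.7,2.2,0.421,0.608,-1.16],[36.6,5.7,2.2,0.421,0.608,-1.16],[36.6,5.7,2.2,0.421,0.608,-1.16],[36.6,5.7,2.2,0.421,0.608,-1.16],[36.6,5.7,2.2,0.421,0.608,-1.16],[36.6,5.7,2.2,0.421,0.608,-1.16],[36.6,5.7,2.2,0.421,0.608,-1.16],[36.6,5.7,2.2,0.421,0.608,-1.16],[36.6,5.7,2.2,0.421,0.608,-1.16],[36.6,5.7,2.2,0.421,0.608,-1.16]]
  hand: 1
  squeeze: 40

```text
time: 1.43
ee_pos: [0.5977, -0.5199, 0.2128]
eef_rot: [0.707, 0.647, 0.233, -0.165]
ft_force: [1.6, 2.5, -1.6]
width: 0.0008
grip_force: 0.0
```

Run:
```python
from h import *
s=r.read_state();print(s['time'],s['ee_pos'],s['joint_positions'],s['width'],s['ft_force']);p=r.camera_params('wrist')
im=cv2.cvtColor(r.camera('wrist'),cv2.COLOR_RGB2BGR)
np.save('w1.npy',p,allow_pickle=True);cv2.imwrite('pics/w1raw.png',im)
for n,X in(('btn',btn(0)),('hood',M-.118*MX+[0,0,.084])):print(n,proj(p,X))
cv2.imwrite('pics/w1.png',im);print(rel(btn(.05),RB),rel(btn(.14),RB))
```

```text
1.4333 [ 0.5977 -0.5199  0.2128] [ 0.8848  1.1971 -0.2897  0.193  -0.2562  2.0567  0.56  ] 0.0007775522967341767 [ 1.6397  2.5365 -1.6451]
btn [210.0307 138.4402]
hood [208.2683 127.0389]
[ 1.5072 -4.503  16.8462  0.122   0.1133 -0.0328] [ 0.5104 -3.3937  7.9706  0.122   0.1133 -0.0328]
```

View pics/w1.png

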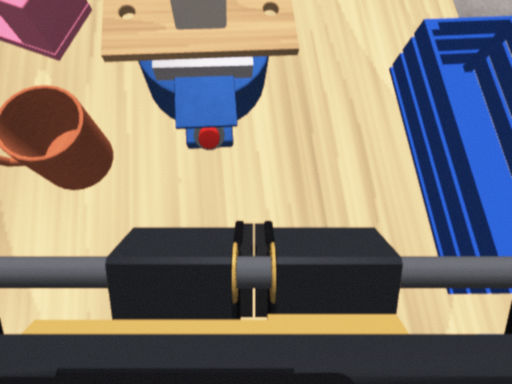

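The wrist view shows the red button at (208,138) against a predicted (210,138), so the position is good. J6 is at its limit, so I'll check the tilt closer in.

Request:
carry_out:
  steps:
    - [[0.5,-3.4,8.0,0.122,0.113,-0.033],[0.5,-3.4,8.0,0.122,0.113,-0.033],[0.5,-3.4,8.0,0.122,0.113,-0.033],[0.5,-3.4,8.0,0.122,0.113,-0.033],[0.5,-3.4,8.0,0.122,0.113,-0.033],[0.5,-3.4,8.0,0.122,0.113,-0.033]]

```text
time: 1.98
ee_pos: [0.5736, -0.473, 0.1524]
eef_rot: [0.673, 0.658, 0.241, -0.236]
ft_force: [-0.7, -1.0, 0.0]
width: 0.0002
grip_force: 0.0
```

Run:
```python
from h import *
s=r.read_state();print(s['time'],s['ee_pos'],btn(.14),s['joint_positions']);R0=R.from_quat(s['eef_rot']);print(R0.as_matrix())
print(rel(btn(.14),RB),rel(btn(.03),RB))
```

```text
1.9833 [ 0.5736 -0.473   0.1524] [ 0.5752 -0.468   0.1492] [ 0.8968  1.1515 -0.2561  0.4548 -0.2972  2.0058  0.6485]
[[ 0.0174  0.9997  0.0142]
 [ 0.7722 -0.0225  0.635 ]
 [ 0.6351 -0.0001 -0.7724]]
[ 0.1893  0.145   0.5646  0.0053  0.01   -0.0066] [ 0.2987  0.0859 11.5639  0.0053  0.01   -0.0066]
```

Request:
carry_out:
  steps:
    - [[0.1,0.1,4,0.005,0.01,-0.007],[0.1,0.1,7,0.005,0.01,-0.007],[0.1,0.1,9,0.005,0.01,-0.007],[0.1,0.1,10.5,0.005,0.01,-0.007],[0.1,0.1,11,0.005,0.01,-0.007],[0.1,0.1,11,0.005,0.01,-0.007]]

```text
time: 2.48
ee_pos: [0.5758, -0.4003, 0.0664]
eef_rot: [0.668, 0.66, 0.244, -0.242]
ft_force: [0.2, -0.0, 0.4]
width: 0.0006
grip_force: 0.0
```

Run:
```python
from h import *
s=r.read_state();print(s['time'],s['ee_pos'],s['ft_force'],rel(btn(0),RB))
p=r.camera_params('wrist');im=cv2.cvtColor(r.camera('wrist'),cv2.COLOR_RGB2BGR);cv2.imwrite('pics/w2.png',im)
print(proj(p,btn(0)),proj(p,M-.118*MX+[0,0,.084]))
```

```text
2.4833 [ 0.5758 -0.4003  0.0664] [ 0.2117 -0.0378  0.425 ] [ 0.1335  0.0419  3.3021 -0.0032 -0.0036  0.0004]
[254.3858 216.0025] [254.4  201.64]
```

View pics/w2.png

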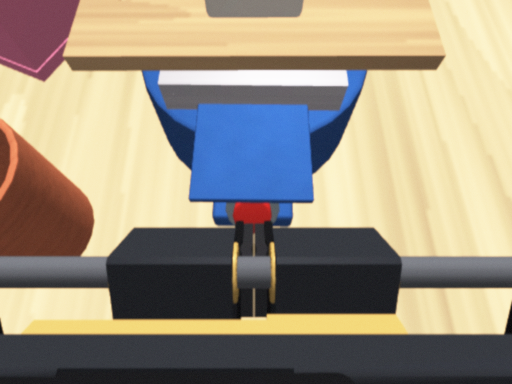

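The button at (253,212) sits right ahead of the fingertips, and the hood edge at (252,200) is clear. Push.

Request:
carry_out:
  steps:
    - [[0,0,1.5,0,0,0],[0,0,2.6,0,0,0],[0,0,3.1,0,0,0],[0,0,3.5,0,0,0],[0,0,3.8,0,0,0],[0,0,4.0,0,0,0],[0,0,4.2,0,0,0],[0,0,4.3,0,0,0],[0,0,4.3,0,0,0]]

```text
time: 3.28
ee_pos: [0.5755, -0.3722, 0.0326]
eef_rot: [0.668, 0.66, 0.244, -0.243]
ft_force: [3.3, -4.4, 3.3]
width: 0.0003
grip_force: 2.4
```

Run:
```python
from h import *
s=r.read_state();print(s['time'],s['ee_pos'],s['ft_force'],s['ft_force']@DB,rel(btn(-.012),RB))
```

```text
3.2833 [ 0.5755 -0.3722  0.0326] [ 3.281  -4.3708  3.303 ] -5.309996922268088 [ 0.155   0.1044  0.1101 -0.004  -0.0042 -0.    ]
```

About 5 N of sliding friction, so contact is made. Push on to the hard stop.

Request:
carry_out:
  steps:
    - [[0,0,0.1,0,0,0],[0,0,0.2,0,0,0],[0,0,0.25,0,0,0],[0,0,0.3,0,0,0],[0,0,0.3,0,0,0]]

```text
time: 3.7
ee_pos: [0.5756, -0.3722, 0.0324]
eef_rot: [0.669, 0.66, 0.244, -0.241]
ft_force: [0.8, -9.8, 13.8]
width: -0.0001
grip_force: 8.4
```

Run:
```python
from h import *
s=r.read_state();print(s['time'],s['ee_pos'],s['ft_force'],s['ft_force']@DB,rel(btn(-.012),RB))
```

```text
3.7 [ 0.5756 -0.3722  0.0324] [ 0.8379 -9.7597 13.8302] -16.85983537503109 [ 0.1723  0.0972  0.0889 -0.0017 -0.0018  0.    ]
```

Request:
carry_out:
  steps:
    - [[0,0,0.1,0,0,0],[0,0,0.2,0,0,0],[0,0,0.2,0,0,0]]

```text
time: 3.95
ee_pos: [0.5756, -0.3721, 0.0322]
eef_rot: [0.669, 0.66, 0.244, -0.24]
ft_force: [-1.3, -13.9, 20.3]
width: 0.0004
grip_force: 12.3
```

Request:
carry_out:
  steps:
    - [[0,0,-1,0,0,0],[0,0,-3,0,0,0],[0,0,-6,0,0,0],[0,0,-10,0,0,0],[0,0,-13,0,0,0],[0,0,-13,0,0,0]]

```text
time: 4.45
ee_pos: [0.5744, -0.4568, 0.1323]
eef_rot: [0.669, 0.66, 0.243, -0.24]
ft_force: [0.5, -1.6, 0.1]
width: 0.0003
grip_force: 0.0
```

Run:
```python
from h import *
s=r.read_state();print(s['time'],s['ee_pos'])
print('yaw',-91); C=np.array([.5775,-.2685,0])
print(rel(C+[0,-.1,.28],down(-91)), rel(C+[0,0,.24],down(-91)))
```

```text
4.45 [ 0.5744 -0.4568  0.1323]
yaw -91
[16.2592  0.1878 -5.6346 -0.5477 -0.5451  1.5043] [21.3493  0.0519  3.8561 -0.5477 -0.5451  1.5043]
```

Request:
carry_out:
  steps:
    - [[16.3,0.2,-5.6,0,0,0],[16.3,0.2,-5.6,0,0,0],[16.3,0.2,-5.6,-0.548,-0.545,1.504],[16.3,0.2,-5.6,-0.548,-0.545,1.504],[16.3,0.2,-5.6,-0.548,-0.545,1.504],[16.3,0.2,-5.6,-0.548,-0.545,1.504],[16.3,0.2,-5.6,-0.548,-0.545,1.504],[16.3,0.2,-5.6,-0.548,-0.545,1.504],[16.3,0.2,-5.6,-0.548,-0.545,1.504],[16.3,0.2,-5.6,-0.548,-0.545,1.504],[16.3,0.2,-5.6,-0.548,-0.545,1.504],[16.3,0.2,-5.6,-0.548,-0.545,1.504],[16.3,0.2,-5.6,-0.548,-0.545,1.504],[16.3,0.2,-5.6,-0.548,-0.545,1.504],[16.3,0.2,-5.6,-0.548,-0.545,1.504],[16.3,0.2,-5.6,-0.548,-0.545,1.504],[21.3,0.05,3.8,-0.548,-0.545,1.504],[21.3,0.05,3.8,-0.548,-0.545,1.504],[21.3,0.05,3.8,-0.548,-0.545,1.504],[21.3,0.05,3.8,-0.548,-0.545,1.504]]
  hand: -1

```text
time: 6.12
ee_pos: [0.5777, -0.2576, 0.2336]
eef_rot: [1.0, -0.003, -0.004, -0.005]
ft_force: [0.3, 0.9, 0.2]
width: 0.0867
grip_force: 0.0
```

Run:
```python
from h import *
s=r.read_state();print(s['time'],s['ee_pos'],s['joint_positions'],s['width'])
p=r.camera_params('wrist');im=cv2.cvtColor(r.camera('wrist'),cv2.COLOR_RGB2BGR);cv2.imwrite('pics/w3.png',im)
for sx,sy in((1,1),(1,-1),(-1,-1),(-1,1)):print(proj(p,[.5775+.025*sx,-.2685+.025*sy,.156]))
C=np.array([.5775,-.2685,0]);print(rel(C+[0,0,.121],down(-91)))
```

```text
6.1167 [ 0.5777 -0.2576  0.2336] [ 0.3673  0.3507 -0.0212  1.4128  0.0002  1.3888 -1.2292] 0.08673239580970497
[235.0652 162.9074]
[305.5707 162.7623]
[303.07   228.3416]
[236.3324 228.334 ]
[ 0.0891  0.8295 11.3757 -0.008   0.0067  0.0089]
```

View pics/w3.png

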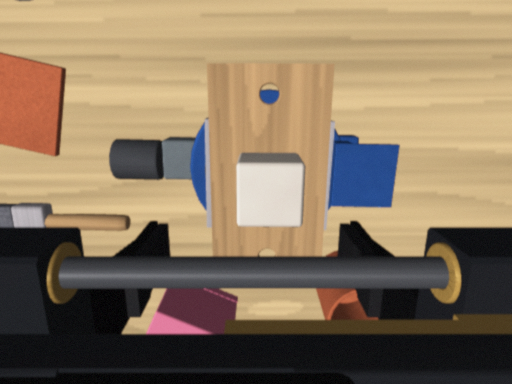

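The block's top is at (237–302, 163–226), with its centre matching the prediction. The fingers straddle it, so descend and grip.

Request:
carry_out:
  steps:
    - [[0.1,0.8,2,-0.008,0.007,0.009],[0.1,0.8,5,-0.008,0.007,0.009],[0.1,0.8,8,-0.008,0.007,0.009],[0.1,0.8,10.5,-0.008,0.007,0.009],[0.1,0.8,11.4,-0.008,0.007,0.009],[0.1,0.8,11.4,-0.008,0.007,0.009],[0.1,0.8,11.4,-0.008,0.007,0.009]]

```text
time: 6.75
ee_pos: [0.5782, -0.2734, 0.1231]
eef_rot: [1.0, -0.012, 0.002, 0.001]
ft_force: [0.5, -0.8, 0.5]
width: 0.0869
grip_force: 0.0
```

Run:
```python
from h import *
s=r.read_state();print(s['time'],s['ee_pos'],s['ft_force']);C=np.array([.5775,-.2685,0]);print(rel(C+[0,0,.121],down(-91)))
```

```text
6.75 [ 0.5782 -0.2734  0.1231] [ 0.5247 -0.7523  0.5017]
[-0.0777 -0.4898  0.2072  0.0027 -0.0033 -0.0063]
```

Request:
carry_out:
  steps:
    - [[-0.1,-0.5,0.2,0,0,0],[-0.1,-0.5,0.2,0,0,0],[-0.1,-0.5,0.2,0,0,0]]

```text
time: 7.0
ee_pos: [0.5779, -0.2674, 0.1217]
eef_rot: [1.0, -0.011, 0.003, 0.001]
ft_force: [1.1, -0.1, 0.6]
width: 0.0868
grip_force: 0.0
```

Request:
carry_out:
  steps:
    - [[0,0,0,0,0,0],[0,0,0,0,0,0],[0,0,0,0,0,0],[0,0,0,0,0,0],[0,0,0,0,0,0],[0,0,0,0,0,0],[0,0,0,0,0,0],[0,0,0,0,0,0]]
  hand: 1
  squeeze: 25

```text
time: 7.67
ee_pos: [0.577, -0.268, 0.1203]
eef_rot: [1.0, -0.012, 0.002, 0.001]
ft_force: [-0.3, -0.6, 0.1]
width: 0.0502
grip_force: 25.0
```

Request:
carry_out:
  steps:
    - [[0,0,0,0,0,-0.05],[0,0,0,0,0,-0.1],[0,0,0,0,0,-0.15],[0,0,0,0,0,-0.2],[0,0,0,0,0,-0.2],[0,0,0,0,0,-0.2]]

```text
time: 8.17
ee_pos: [0.5773, -0.2679, 0.1203]
eef_rot: [0.996, 0.088, 0.002, 0.001]
ft_force: [1.0, -0.9, -0.4]
width: 0.0496
grip_force: 25.0
```

Run:
```python
from h import *
s=r.read_state();print(s['time'],s['ee_pos'],s['ft_force'],s['torque'],R.from_quat(s['eef_rot']).as_matrix()[:,1])
```

```text
8.1667 [ 0.5773 -0.2679  0.1203] [ 0.9892 -0.8821 -0.4473] [-0.193  -0.2383 -0.0171] [ 0.1744 -0.9847  0.0032]
```

No resistance, so the latch is free. Continue to 90°.

Request:
carry_out:
  steps:
    - [[0,0,0,0,0,-0.09],[0,0,0,0,0,-0.18],[0,0,0,0,0,-0.27],[0,0,0,0,0,-0.36],[0,0,0,0,0,-0.45],[0,0,0,0,0,-0.54],[0,0,0,0,0,-0.63],[0,0,0,0,0,-0.72],[0,0,0,0,0,-0.81],[0,0,0,0,0,-0.9],[0,0,0,0,0,-0.99],[0,0,0,0,0,-1.08],[0,0,0,0,0,-1.17],[0,0,0,0,0,-1.26],[0,0,0,0,0,-1.34],[0,0,0,0,0,-1.37],[0,0,0,0,0,-1.37],[0,0,0,0,0,-1.37]]

```text
time: 9.67
ee_pos: [0.5771, -0.2673, 0.1203]
eef_rot: [0.716, 0.698, 0.0, 0.002]
ft_force: [0.5, 1.9, 0.6]
width: 0.0501
grip_force: 25.0
```

Run:
```python
from h import *
s=r.read_state();print(s['time'],s['ee_pos'],s['ft_force'],s['torque'],s['joint_positions'],R.from_quat(s['eef_rot']).as_matrix()[:,1])
for n in('wrist','top'):cv2.imwrite(f'pics/{n}4.png',cv2.cvtColor(r.camera(n),cv2.COLOR_RGB2BGR))
a=cv2.imread('pics/wrist4.png');b=cv2.imread('pics/top4.png')
cv2.imwrite('pics/c4.png',np.hstack([cv2.resize(a,(400,300)),crop(b,300,120,134,100,3)[:300,:400]]))
```

```text
9.6667 [ 0.5771 -0.2673  0.1203] [0.4682 1.9253 0.6157] [ 0.3924  0.0557 -0.0109] [ 0.5762  0.4398 -0.2793  1.5453  0.1288  1.1711  0.2463] [ 0.9997 -0.026   0.003 ]
```

View pics/c4.png

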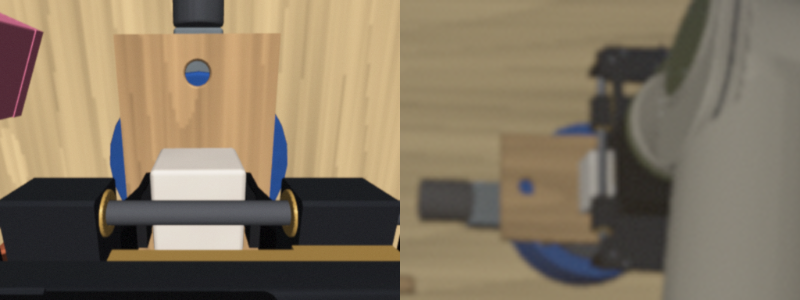

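The wrist view shows the bat turned with the gripper, its long axis towards the gearbox. Lift gently.

Request:
carry_out:
  steps:
    - [[0,0,-0.4,0,0,0],[0,0,-0.8,0,0,0],[0,0,-1.2,0,0,0],[0,0,-1.6,0,0,0],[0,0,-1.6,0,0,0]]

```text
time: 10.18
ee_pos: [0.5774, -0.2679, 0.1372]
eef_rot: [0.716, 0.699, 0.0, 0.003]
ft_force: [0.3, 0.7, -5.8]
width: 0.0497
grip_force: 25.0
```

Request:
carry_out:
  steps:
    - [[0,0,-0.8,0,0,0],[0,0,-1.8,0,0,0],[0,0,-3,0,0,0],[0,0,-5,0,0,0],[0,0,-8,0,0,0],[0,0,-9,0,0,0],[0,0,-9,0,0,0]]

```text
time: 10.77
ee_pos: [0.5786, -0.268, 0.2306]
eef_rot: [0.716, 0.699, 0.002, 0.005]
ft_force: [0.5, -0.2, -6.1]
width: 0.0499
grip_force: 25.0
```

Run:
```python
from h import *
s=r.read_state();print(s['time'],s['ee_pos'],s['ft_force'],s['torque'])
# grasp offset: tool y az at start of grip -91.4, bat x az 179.1 -> after +90
y=R.from_quat(s['eef_rot']).as_matrix()[:,1];az=np.degrees(np.arctan2(y[1],y[0]));print(az)
print(rel([.563,.209,.222],down(77.0)))
```

```text
10.7667 [ 0.5786 -0.268   0.2306] [ 0.5289 -0.2141 -6.1239] [ 0.003  -0.0881  0.0057]
-1.3697612648594966
[47.6494 -2.7098  0.5932  0.0047  0.0109 -1.3678]
```

Request:
carry_out:
  steps:
    - [[1,0,0.6,0.005,0.01,0],[3,-0.1,0.6,0.005,0.01,-0.05],[6,-0.3,0.6,0.005,0.01,-0.15],[9,-0.5,0.6,0.005,0.01,-0.25],[12,-0.6,0.6,0.005,0.01,-0.35],[15,-0.8,0.6,0.005,0.01,-0.45],[18,-1,0.6,0.005,0.01,-0.55],[21,-1.2,0.6,0.005,0.01,-0.65],[24,-1.3,0.6,0.005,0.01,-0.75],[27,-1.5,0.6,0.005,0.01,-0.85],[30,-1.7,0.6,0.005,0.01,-0.95],[33,-1.9,0.6,0.005,0.01,-1.05],[36,-2.1,0.6,0.005,0.01,-1.15],[39,-2.3,0.6,0.005,0.01,-1.25],[42,-2.4,0.6,0.005,0.01,-1.32],[45,-2.6,0.6,0.005,0.01,-1.368],[47,-2.7,0.6,0.005,0.01,-1.368],[47.6,-2.7,0.6,0.005,0.01,-1.368],[47.6,-2.7,0.6,0.005,0.01,-1.368],[47.6,-2.7,0.6,0.005,0.01,-1.368]]

```text
time: 12.43
ee_pos: [0.5602, 0.209, 0.2175]
eef_rot: [0.112, 0.994, -0.0, -0.004]
ft_force: [0.9, -1.2, -5.9]
width: 0.0498
grip_force: 25.0
```

Run:
```python
from h import *
s=r.read_state();print(s['time'],s['ee_pos'],s['ft_force'],s['joint_positions'])
print(rel([.563,.209,.222],down(77.2)))
P={}
for n in('wrist','top','scene'):
    P[n]=r.camera_params(n);cv2.imwrite(f'pics/{n}5.png',cv2.cvtColor(r.camera(n),cv2.COLOR_RGB2BGR))
np.save('p5.npy',P,allow_pickle=True)
a=cv2.imread('pics/wrist5.png');b=cv2.imread('pics/top5.png');c=cv2.imread('pics/scene5.png')
t=np.hstack([crop(b,160,140,114,85,3.5),crop(c,245,180,114,85,3.5)])
cv2.imwrite('pics/c5.png',np.vstack([t,np.hstack([cv2.resize(a,(400,300)),np.zeros((300,t.shape[1]-400,3),np.uint8)])]))
for k in(72,-72):
    th=np.radians(-12.8);print([proj(P['wrist'],[.5625+k/1e3*np.cos(th),.2093+k/1e3*np.sin(th),.103])])
```

```text
12.4333 [0.5602 0.209  0.2175] [ 0.8935 -1.1784 -5.9045] [ 0.1227  0.362  -0.7026  1.507   0.2306  1.3655  0.7492]
[-0.2682  0.0639 -0.4499 -0.0009 -0.0084 -0.0017]
[array([253.932 , 265.8651])]
[array([253.9482,  98.9175])]
```

View pics/c5.png

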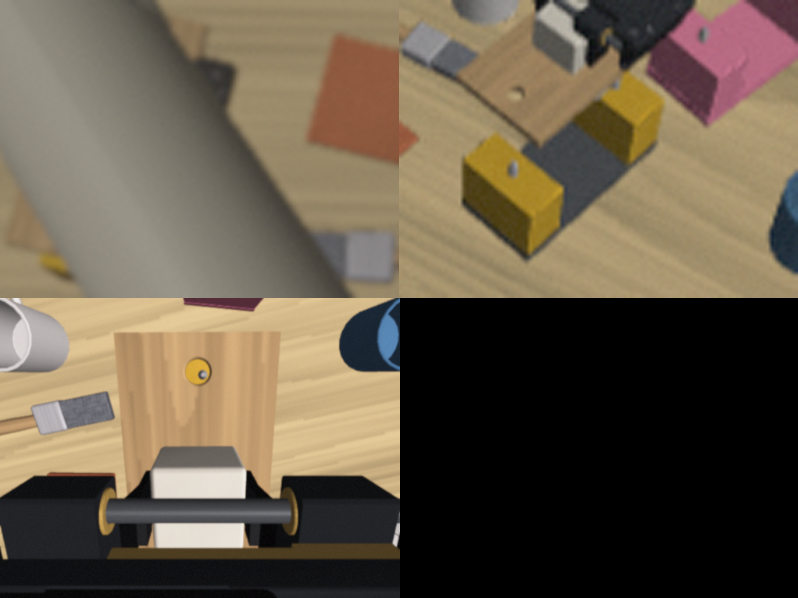

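The wrist view shows a yellow stand block and a pin tip through the near hole. The hole centre is at full-picture (253,93) and the pin at about (260,99), slightly right of the hole centre. Refine numerically.

```bash
cat > hp.py <<'E'
from h import *
def hole(im,u0,u1,v0,v1):
    """yellow seen through a hole: (hole centre, pin tip pixel)"""
    h=cv2.cvtColor(im[v0:v1,u0:u1],cv2.COLOR_BGR2HSV);y=((h[...,1]>190)&(h[...,0]>15)&(h[...,0]<32)).astype(np.uint8)
    n,l,st,_=cv2.connectedComponentsWithStats(y);k=1+np.argmax(st[1:,4]);pts=np.argwhere(l==k)[:,::-1].astype(np.int32)
    hull=np.zeros_like(y);cv2.fillConvexPoly(hull,cv2.convexHull(pts),1)
    g=(hull==1)&(h[...,1]<110);q=np.argwhere(g)[:,::-1]
    return np.argwhere(hull)[:,::-1].mean(0)+[u0,v0],q.mean(0)+[u0,v0] if len(q) else None,st[k],len(q)
E
python3 - <<'E'
from hp import *
P=np.load('p5.npy',allow_pickle=True).item();T,S,W=P['top'],P['scene'],P['wrist']
c,p,st,n=hole(cv2.imread('pics/wrist5.png'),225,285,65,120);print('wrist',c,p,st,n)
pw=atz(W,p,.1);print('pin from wrist',pw)
for nm,pp,bx in(('top',T,[(190,153,212,173),(178,202,200,219)]),('scene',S,[(266,213,285,238),(295,190,315,212)])):
    im=cv2.imread(f'pics/{nm}0.png')
    for u0,v0,u1,v1 in bx:
        h=cv2.cvtColor(im[v0:v1,u0:u1],cv2.COLOR_BGR2HSV);w=np.clip(150-h[...,1].astype(float),0,None);
        hh=np.argwhere(w>0); 
        q=(np.array([(w*np.arange(w.shape[1])).sum(),(w.T*np.arange(w.shape[0])).sum()])/w.sum()+[u0,v0]);print(nm,q,len(hh),atz(pp,q,.096))
o=np.array([np.array(atz(W,c,.198))]);print('hole world',o, 'expected',r.read_state()['ee_pos'])
s=r.read_state();R0=R.from_quat(s['eef_rot']);print('hole in tool',R0.inv().apply(o-s['ee_pos']), 'pin in tool',R0.inv().apply(pw-s['ee_pos']))
for n,X in(('top',pw),('scene',pw)):print(n,proj(P[n],X))
E
```

```text
Traceback (most recent call last):
  File "hp.py", line 5, in hole
    n,l,st,_=cv2.connectedComponentsWithStats(y);k=1+np.argmax(st[1:,4]);pts=np.argwhere(l==k)[:,::-1].astype(np.int32)
                                                     ~~~~~~~~~^^^^^^^^^^
ValueError: attempt to get argmax of an empty sequence
```

Run:
```python
import cv2
im=cv2.imread('pics/wrist5.png');h=cv2.cvtColor(im,cv2.COLOR_BGR2HSV)
for k in range(3):
    print("HSV"[k]);[print(v,*h[v,226:282:2,k]) for v in range(72,120,3)]
```

```text
H
72 16 16 17 16 16 16 16 17 17 16 16 17 16 16 16 16 16 16 16 16 16 16 16 16 16 16 16 16
75 17 16 16 16 16 16 16 16 16 16 17 16 16 16 16 15 16 16 16 17 16 16 16 16 16 16 16 16
78 16 16 17 16 16 16 16 16 16 16 17 18 20 20 20 19 18 16 16 16 16 16 16 16 16 16 16 16
81 16 16 16 17 17 16 16 17 18 20 21 21 21 21 21 21 21 21 19 18 16 16 16 16 16 16 16 17
84 16 17 17 16 17 16 17 19 21 21 21 21 21 21 21 21 21 21 21 20 17 16 16 16 17 17 16 16
87 17 16 16 16 17 16 18 21 21 21 21 21 21 21 21 21 21 21 21 21 20 15 16 17 17 16 16 16
90 17 16 16 16 16 17 20 21 21 21 21 21 21 21 21 21 21 21 21 21 21 18 15 16 16 17 17 16
93 16 16 16 16 17 17 21 21 21 21 21 21 21 21 21 19 15 14 18 21 21 19 16 16 16 16 16 17
96 16 16 16 16 16 17 21 21 21 21 21 21 21 21 18 150 150 159 160 17 21 19 16 16 17 17 16 16
99 17 16 16 16 16 16 19 21 21 21 21 21 21 21 17 165 158 156 156 13 21 17 16 16 16 16 16 16
102 16 17 17 16 16 16 18 20 21 21 21 21 21 21 20 16 8 173 14 20 19 15 16 16 16 16 16 16
105 16 17 17 16 16 17 16 17 21 21 21 21 21 21 21 21 21 21 21 19 15 16 17 16 15 16 16 16
108 17 16 16 16 16 17 16 16 16 19 20 21 21 2
[... 3274 characters left out ...]
87 187
102 212 210 205 204 204 215 205 210 215 214 214 214 215 216 189 92 73 100 138 192 140 110 175 186 189 188 188 189
105 212 209 205 206 204 204 211 195 209 213 214 213 215 218 218 213 207 209 203 143 108 164 185 187 189 188 189 189
108 213 212 207 205 205 200 200 204 200 185 199 208 214 216 215 212 199 173 123 141 173 180 184 186 187 190 191 190
111 213 211 205 203 204 202 200 201 204 204 197 181 166 153 143 128 136 156 176 189 186 181 183 186 188 188 188 189
114 214 212 206 204 204 200 201 200 203 206 206 203 199 186 177 174 179 186 187 189 186 183 185 185 188 188 187 190
117 216 211 206 207 204 202 203 203 204 204 205 205 198 194 182 177 183 188 190 190 186 185 186 187 186 190 188 188
```

Saturation threshold too high (yellow ≈185); pin clearly at (260,98). Lower it.

```bash
sed -i 's/>190)&(h\[...,0\]>15)/>130)\&(h[...,0]>18)/' hp.py; sed -i 's/<110);q/<100);q/' hp.py
python3 - <<'E'
from hp import *
P=np.load('p5.npy',allow_pickle=True).item();T,S,W=P['top'],P['scene'],P['wrist']
c,p,st,n=hole(cv2.imread('pics/wrist5.png'),225,285,65,120);print('wrist',c,p,st,n)
pw=atz(W,p,.1);print('pin from wrist',pw)
for nm,pp,bx in(('top',T,[(196,157,208,168),(182,205,195,216)]),('scene',S,[(272,220,284,233),(301,196,312,209)])):
    im=cv2.imread(f'pics/{nm}0.png')
    for u0,v0,u1,v1 in bx:
        h=cv2.cvtColor(im[v0:v1,u0:u1],cv2.COLOR_BGR2HSV);w=np.clip(150-h[...,1].astype(float),0,None)
        q=np.array([(w*np.arange(w.shape[1])).sum(),(w.T*np.arange(w.shape[0])).sum()])/w.sum()+[u0,v0];print(nm,q,(w>0).sum(),atz(pp,q,.096))
s=r.read_state();R0=R.from_quat(s['eef_rot'])
print('hole in tool',R0.inv().apply(atz(W,c,s['ee_pos'][2]-.0193+.01)-s['ee_pos']),'pin in tool',R0.inv().apply(pw-s['ee_pos']))
E
```

```text
wrist [252.5035  93.9518] [259.3333  97.899 ] [ 12  13  32  33 714] 99
pin from wrist [0.4925 0.2296 0.1   ]
top [201.5163 161.6297] 16 [0.6335 0.1954 0.096 ]
top [187.5052 210.5698] 15 [0.4934 0.2278 0.096 ]
scene [279.9664 223.832 ] 46 [0.6166 0.1978 0.096 ]
scene [307.8731 200.046 ] 37 [0.482  0.2294 0.096 ]
hole in tool [0.0742 0.0009 0.0098] pin in tool [0.0712 0.006  0.1189]
```

Run:
```python
from hp import *
s=r.read_state();print(s['ee_pos'])
print(rel([.7033,.1792,.16],down(77.1)))
```

```text
[0.5613 0.2075 0.2184]
[-14.5117   0.467    5.7429  -0.0007  -0.0068  -0.0033]
```

Request:
carry_out:
  steps:
    - [[-2,0.5,1,0,-0.007,-0.003],[-5,0.5,2,0,-0.007,-0.003],[-8,0.5,3,0,-0.007,-0.003],[-11,0.5,4,0,-0.007,-0.003],[-13.5,0.5,5.2,0,-0.007,-0.003],[-14.5,0.5,5.7,0,-0.007,-0.003],[-14.5,0.5,5.7,0,-0.007,-0.003],[-14.5,0.5,5.7,0,-0.007,-0.003],[-14.5,0.5,5.7,0,-0.007,-0.003]]

```text
time: 13.33
ee_pos: [0.7027, 0.1819, 0.1617]
eef_rot: [0.111, 0.994, 0.001, 0.0]
ft_force: [-1.3, 0.4, -6.3]
width: 0.05
grip_force: 25.0
```

```bash
cat > m.py <<'E'
from hp import *
import sys
s=r.read_state();W=r.camera_params('wrist');im=cv2.cvtColor(r.camera('wrist'),cv2.COLOR_RGB2BGR);cv2.imwrite(f'pics/{sys.argv[1]}.png',im)
R0=R.from_quat(s['eef_rot']);e=s['ee_pos'];y=R0.as_matrix()[:,1];print(s['time'],e,'yaw',np.degrees(np.arctan2(y[1],y[0])),s['ft_force'],s['joint_positions'])
c,p,st,n=hole(im,225,285,60,125);print(c,p,st,n)
pw=atz(W,p,.1);print('pin world',pw,'pin in tool',R0.inv().apply(pw-e),'hole in tool',R0.inv().apply(atz(W,c,e[2]-.0093)-e))
E
python3 m.py w6
```

```text
13.3333 [0.7027 0.1819 0.1617] yaw 77.20678644595012 [-1.2929  0.3931 -6.308 ] [ 0.0574  0.6635 -0.6134  1.1991  0.3684  1.3855  0.8279]
[252.7979  93.5781] [251.528   95.5901] [ 12  17  32  34 649] 161
pin world [0.6326 0.197  0.1   ] pin in tool [ 0.0717 -0.0008  0.0617] hole in tool [0.073  0.0001 0.0093]
```

Pins from the wrist: far (0.6326, 0.197), near (0.4925, 0.2296). They are 143.8 mm apart at −13.1°, which fits the given 144 mm. Go to the centre.

Run:
```python
from hp import *
print(rel([.5626,.2133,.161],down(76.9)))
```

```text
[14.3496 -0.0522  0.0958  0.0012  0.0011  0.0058]
```

Request:
carry_out:
  steps:
    - [[2,0,0,0,0,0.006],[5,0,0,0,0,0.006],[8,0,0,0,0,0.006],[11,0,0,0,0,0.006],[13.5,-0.05,0,0,0,0.006],[14.3,-0.05,0,0,0,0.006],[14.35,-0.05,0.5,0,0,0.006],[14.35,-0.05,1,0,0,0.006],[14.35,-0.05,1,0,0,0.006],[14.35,-0.05,1,0,0,0.006]]

```text
time: 14.22
ee_pos: [0.5638, 0.2121, 0.1505]
eef_rot: [0.115, 0.993, 0.0, 0.0]
ft_force: [-0.3, -0.2, -6.0]
width: 0.0498
grip_force: 25.0
```

```bash
python3 m.py w7
python3 - <<'E'
from hp import *
print(rel([.5626,.2133,.161],down(76.9)))
E
```

```text
14.2167 [0.5638 0.2121 0.1505] yaw 76.7778352640438 [-0.2828 -0.1509 -6.0296] [ 0.1103  0.4166 -0.6929  1.5873  0.277   1.2381  0.7084]
[252.9394  93.9252] [254.1611  92.4833] [ 12  18  32  33 624] 180
pin world [0.4924 0.2297 0.1   ] pin in tool [0.0736 0.0008 0.0505] hole in tool [0.0728 0.0001 0.0093]
[ 0.1453  0.0654 -1.0275  0.0005  0.0003 -0.002 ]
```

Request:
carry_out:
  steps:
    - [[0.1,0.07,0.5,0,0,-0.002],[0.1,0.07,1.2,0,0,-0.002],[0.1,0.07,2,0,0,-0.002],[0.1,0.07,2.6,0,0,-0.002],[0.1,0.07,3.1,0,0,-0.002],[0.1,0.07,3.5,0,0,-0.002],[0.1,0.07,3.5,0,0,-0.002]]

```text
time: 14.85
ee_pos: [0.562, 0.2135, 0.1148]
eef_rot: [0.114, 0.994, -0.0, -0.0]
ft_force: [0.3, -0.4, -6.0]
width: 0.0502
grip_force: 25.0
```

Request:
carry_out:
  steps:
    - [[0,0,0.2,0,0,0],[0,0,0.4,0,0,0],[0,0,0.6,0,0,0],[0,0,0.8,0,0,0],[0,0,0.9,0,0,0],[0,0,0.9,0,0,0],[0,0,0.9,0,0,0]]

```text
time: 15.43
ee_pos: [0.5624, 0.2137, 0.107]
eef_rot: [0.114, 0.994, 0.0, 0.0]
ft_force: [-0.1, -0.1, -6.7]
width: 0.0497
grip_force: 25.0
```

No contact and the pins are in the holes. Lower the rest slowly.

Request:
carry_out:
  steps:
    - [[0,0,0.05,0,0,0],[0,0,0.1,0,0,0],[0,0,0.15,0,0,0],[0,0,0.2,0,0,0],[0,0,0.2,0,0,0],[0,0,0.2,0,0,0]]

```text
time: 15.93
ee_pos: [0.5625, 0.2138, 0.105]
eef_rot: [0.114, 0.994, 0.0, 0.0]
ft_force: [0.2, -1.0, -6.6]
width: 0.05
grip_force: 25.0
```

Request:
carry_out:
  steps:
    - [[0,0,0.04,0,0,0],[0,0,0.08,0,0,0],[0,0,0.12,0,0,0],[0,0,0.16,0,0,0],[0,0,0.16,0,0,0],[0,0,0.16,0,0,0]]

```text
time: 16.43
ee_pos: [0.5627, 0.2137, 0.1043]
eef_rot: [0.114, 0.994, 0.0, 0.001]
ft_force: [-3.4, -3.1, 5.1]
width: 0.0498
grip_force: 25.0
```

It touched down at exactly the expected height. Release, then rise.

Request:
carry_out:
  steps:
    - [[0,0,-0.1,0,0,0],[0,0,-0.1,0,0,0],[0,0,-0.1,0,0,0],[0,0,-0.1,0,0,0],[0,0,-0.1,0,0,0],[0,0,-0.1,0,0,0],[0,0,-1,0,0,0],[0,0,-3,0,0,0],[0,0,-6,0,0,0],[0,0,-9,0,0,0],[0,0,-12,0,0,0],[0,0,-14,0,0,0],[0,0,-14,0,0,0]]
  hand: -1

```text
time: 17.52
ee_pos: [0.5639, 0.2149, 0.2491]
eef_rot: [0.113, 0.994, 0.002, 0.004]
ft_force: [0.6, 0.7, 0.1]
width: 0.0874
grip_force: 0.0
```

Run:
```python
from h import *
s=r.read_state();print(s['time'],s['ee_pos'],s['width'],s['ft_force'])
a,b=[cv2.cvtColor(r.camera(n),cv2.COLOR_RGB2BGR) for n in('wrist','scene')]
cv2.imwrite('pics/end.png',np.hstack([cv2.resize(a,(400,300)),crop(b,245,165,133,100,3)[:300]]))
```

```text
17.5167 [0.5639 0.2149 0.2491] 0.08738266094831028 [0.5732 0.7305 0.1238]
```

View pics/end.png

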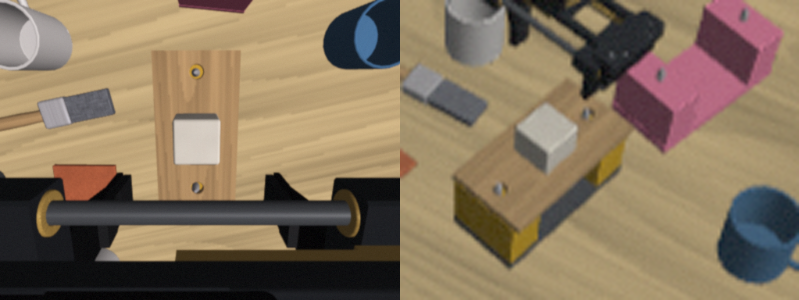

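The bat lies flush on the yellow blocks with both pins up through the holes (left view (196,71) and (197,187)), the gripper is clear, and the neighbouring things in view look undisturbed.

```bash
python3 -c "
from bench import r
print(r.close_job())"
```

```text
the job is handed in; nothing more can be done
None
```

The button is pushed in and the bat is off the drive, resting flush on the yellow drying stand with both pins through its holes; I handed the job in at about 17.5 s of the 72 s allowed.

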